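# Hang the rinsed lint screen to dry with the S-hook

## Robot

A 7-joint arm with a two-finger parallel gripper is mounted at the origin on the work surface. World frame = base frame: x ahead of the robot, y to its left, z up, the work surface at z = 0. Lengths are in m, angles in rad, forces in N, time in s.
With the tool pointing down it reaches from about 0.4 to 0.85 m from the base axis. Payload 6.9 kg.
Tool frame: the origin (TCP) lies midway between the tips of the shut fingers; the grasp point (between the pads) lies behind it (ctrl.pinch_z is the z of the grasp point in the tool frame, in m); z points along the fingers, y is the line along which they close (so a half turn about z gives the same grasp; the last joint's range is limited). The gripper opens to 85 mm and grips with 20 to 120 N. Pads are 22 mm wide; open, the fingers measure 114 mm over their backs; the gripper's body (76 mm by 85 mm) begins 54 mm behind the grasp point. The pads swing forward as they close: fully open they stand 13 mm farther back than shut.
Start: joints at [1.321, 0.507, -0.238, 1.5, 0.126, 1.149, -0.155], TCP at [0.217, -0.586, 0.231] pointing down, gripper open.
Joint ranges: [-3.08, 3.08], [-0.24, 2.05], [-1.43, 1.35], [0, 2.5], [-1.52, 4.66], [0.17, 1.96], [-2.89, 2.89]. Speed limits (rad/s): [2.39, 2.39, 3.14, 3.14, 3.14, 3.14, 3.14].

## Interface

Orientations are given as a unit quaternion [w, x, y, z].
In Python, from station import ctrl, get_state, vision, ticket, models gives the robot as it stands. Calls block until the motion is done:
- ctrl.movep(position, orientation): joint-space move of the TCP to a pose.
- ctrl.movel(position, frame=None, max_speed=0.15): straight line of the TCP; frame=None keeps the orientation; max_speed is the mean speed in m/s.
- ctrl.set_joints(angles): joint-space move.
- ctrl.ungrasp() and ctrl.close_gripper(force=None): open the fingers fully, or close them until they stop; force is the grip in N (None keeps the last).
- ctrl.pause(seconds).
- ctrl.ik(position, orientation): joint angles nearest the present ones, or None.
- get_state(): the state.
- vision.grab_frame(name): name is "scene" or "side" or "wrist"; returns (picture, depth): 420x560x3 uint8, blue, green, red; 420x560 float32, m along the optical axis (not along the pixel's ray), 0 where there is no reading.
- vision.camera_info(name): a dict with "mtx" (3x3 intrinsics, pixels), "R" (3x3) and "t" (3): a world point X has camera coordinates R X + t; the wrist camera has in their place "hand_eye" (4x4, takes a point from camera to tool coordinates, whose origin is the TCP and whose axes are the flange's). Camera axes: x right, y down, z forward; pixel columns grow to the right and rows downward; lengths in m; the calibration is good to about 2 mm. A picture is of the moment at which its call begins: read the wrist's pose just before it. camera_info takes no time and is no camera call.
A pose or a line that the arm cannot do raises ctrl.Unreachable and nothing moves.
- ticket.close_job(): hands the job in; it is judged then, once.
Trained networks look in the newest picture that a camera, given by its name, has taken for a name from the list of things; names that differ only in an ending like _2 or _b are one class to them, and where a whole thing is asked for, a point or a joint stands for the part that bears it (a point fixed in the world has none). Each returns a list of dicts, best first, with "p" (0 to 1); they miss things now and then, are a little off and sometimes report something else, mostly with a low value. They report only what shows in the picture. A call takes as long as a camera call. They do not tell look-alikes from the thing itself.
- models.recognise(camera, target): "point" ([column, row] in pixels, amid what is visible of it).
- models.masks_of(camera, target): "mask" (420x560 bool, what is visible of it) and "point" ([column, row] in pixels, amid what is visible of it).
The state is a dict: "time": time; "qpos": joint angles; "qd": joint speeds; "tau": joint torques, N m; "tcp_pos": TCP position; "eef_rot": TCP orientation; "contact_force": force on the tool from outside, world axes, zero at the start; "wrist_torque": the same for the moment, N m; "width": finger opening in m; "gripper_force": force on a finger pad.
Only numpy, scipy, OpenCV 4.12 (cv2) and the standard library are available. Lean on these libraries where they do the work, as an engineer would, in place of code of your own. Each camera call takes 0.05 s, during which the arm holds its last target. There are 200 camera calls.

## Task

Take the long S-hook off the low rail and, using only the hook, catch the lint screen that has a round hole in its handle and lift it out of the rack. Hang it with the S-hook on the tall drying rail, between the two black collars, and leave it hanging there free, with its swing died down. Do not touch the screen with the gripper, and leave the solid-handled screen, the short S-hook, the two bottles and the cup where they are.

Things in the scene. Friction and masses are not known exactly. Their poses are not given: they have to be found in the camera images.
- shook: The long S-hook: 6 mm steel wire bent flat in its own x-z plane, black grip tab on top, 135 mm high, 50 g, hanging loose on the low rail. Origin: underside of the top of the upper bow, the point that rests on a rail; z up, y across the flat (along the rail). Wire centre line (x,z) mm: (-15,-12) (0,3) (15,-12) (15,-46) (-16,-68) (-16,-85) (-9,-92) (10,-92) (18,-84).
- shook_tab (a point): Grip point in the middle of the tab of the long S-hook, 28 mm above its origin (22 mm above the top of the wire). The tab is 24 mm (x) by 10 mm (y), from 6 to 40 mm above the origin: pinch it along y. Its foot is a flat saddle 16 (x) by 18 (y) mm, 0 to 6 mm above the origin, that sits on the rail.
- shook_mouth (a point): Free tip of the upper bow of the long S-hook, at x = -15, z = -12 mm from its origin. The bow is 24 mm wide inside and open downward between this tip and the straight part at x = +15. To clear a 12 mm rail, raise the hook 17 to 25 mm, then shift it towards its own +x to come off, or towards its own -x to go on.
- shook_seat (a point): Middle of the lower bow of the long S-hook, on the wire centre line, 92 mm below its origin. The bow's tip lies 18 mm further to +x and points up; the lower bow with its tip is 14 mm high, so it passes level through a 25 mm hole moving to its own +x; then lift. A load hung here swings if moved or stopped briskly and takes seconds to calm.
- shook_short: The short S-hook, a bystander hanging on the same low rail 90 mm from the long one, either side: same shape and tab but its lower bow is only 70 mm below its origin. Origin and axes as for the long one.
- screen: The lint screen to hang: white plastic frame with dark wire mesh, 110 mm wide (y), 132 mm high (z), 6 mm thick (x), about 80 to 170 g, standing on edge loosely in one of the rack's two slots. Frame 92 mm high; above it a handle 44 mm wide (y) with a 25 mm round hole through it along x. Origin: middle of its lower edge.
- screen_hole (a point): Centre of the round hole, 112 mm above the screen's lower edge, 20 mm below its top.
- screen_plain: The other lint screen, a bystander standing in the other slot: same size and axes, but its handle is solid, without a hole.
- rack: Grey rack fixed to the table, base 170 (x) by 150 (y) mm; slots at x = -40 and +40 mm between upright guides at each end (46 to 64 mm out along y), tops 68 mm above the table. Screens stand 8 mm above the table with 1.5 to 3 mm play each way. Origin: middle of its underside; x across the screens' faces, y along them.
- hookrail: The low rail, fixed: 12 mm steel bar along its y, 220 mm long on two 12 mm end posts at y = +-110 mm, top of the bar 150 mm above the table, over a tray 110 mm wide (x), 250 mm long and 12 mm high. Origin on the table below the bar's middle. The S-hooks hang at y = +-45 mm with their +x along the rail's +x. Stands left or right of the rack.
- dryrail: The tall drying rail, fixed: 12 mm bar along its y, 240 mm long on 12 mm end posts at y = +-120 mm, top of the bar 250 mm above the table, two black collars (20 mm diameter, 8 mm wide) at y = +-74 mm, drip tray 130 (x) by 270 by 12 mm below. Origin on the table below the bar's middle. Stands on the other side of the rack from the low rail.
- dryrail_top (a point): Middle of the top of the drying rail's bar, 250 mm above the table; axes as the drying rail's.
- bottle_a: Detergent bottle, 68 mm diameter, 190 mm high, bystander on the left or right beyond a rail. Origin: centre of its underside. (Other things stand only along the table's far edge and sides, none over 200 mm high.)
- bottle_b: Detergent bottle, 68 mm diameter, 180 mm high, bystander on the other side. Origin: centre of its underside.
- cup: Clear measuring cup, 64 mm diameter, 60 mm high, bystander in front of the rack. Origin: centre of its underside.
Things that resemble listed ones, but are neither listed nor needed, are in the scene too. Leave any pink look-alike of the shook alone. What is shaped like the screen but orange is not meant.

How it is judged:
By the outcome, as a careful person would: the job done as asked, in the order asked, and still so for the second after the job is handed in, with the robot touching nothing.
It also fails if it takes over 69 s, if anything falls off the work surface, if the arm or the gripper's body presses on something with over 40 N, if the wrist force passes 120 N, or if a joint passes its speed limit or range.

## Working session

There is one attempt and no reset: what is moved stays moved. The work goes in short steps, each a Python script; the robot and the scene stay as the last script left them, time stands still between calls to the robot, and variables do not carry over. Pictures are saved under pics/ and viewed, at most 10 in all, crops included, and the job is handed in when it is done.

```bash
ls; mkdir -p pics; cat > h.py <<'E'
import numpy as np, cv2
from station import ctrl, get_state, vision, ticket, models
def grab(n):
    s=get_state(); p,d=vision.grab_frame(n); return p,d,s
def cam(n):
    c=vision.camera_info(n); return np.array(c["mtx"]),np.array(c["R"]),np.array(c["t"]).ravel()
def cloud(n,d):
    K,R,t=cam(n); v,u=np.mgrid[:420,:560]
    X=np.stack([(u-K[0,2])/K[0,0]*d,(v-K[1,2])/K[1,1]*d,d],-1)
    W=(X-t)@R; W[d<=0]=np.nan; return W
E
python3 - <<'E'
from h import *
s=get_state(); print({k:np.round(v,3) for k,v in s.items()}, ctrl.pinch_z)
ims=[]
for n in("scene","side"):
    p,d,_=grab(n); np.savez("%s0.npz"%n,p=p,d=d); ims.append(p)
    K,R,t=cam(n); print(n,np.round(-R.T@t,3),np.round(R[2],3),K[0,0])
    for T in("shook","shook_short","screen","screen_hole","screen_plain","rack","hookrail","dryrail","cup","bottle_a","shook_tab"):
        W=cloud(n,d)
        for r in models.recognise(n,T)[:4]:
            u,v=np.round(r["point"]).astype(int); print(T,round(r["p"],2),u,v,np.round(W[v,u],3))
    cv2.imwrite("pics/%s0.png"%n,cv2.resize(p,(784,588)))
E
```

```text
pics
{'time': np.float64(0.0), 'qpos': array([ 1.321,  0.508, -0.238,  1.501,  0.126,  1.149, -0.155]), 'qd': array([-0.   ,  0.002,  0.   , -0.001, -0.   ,  0.001,  0.   ]), 'tau': array([-0.0000e+00, -6.2060e+01, -2.1860e+00, -2.4966e+01,  1.3000e-02,
        1.2000e-02, -0.0000e+00]), 'tcp_pos': array([ 0.217, -0.586,  0.23 ]), 'eef_rot': array([-0.001,  0.984,  0.176, -0.   ]), 'contact_force': array([-0.45 ,  0.538,  0.049]), 'wrist_torque': array([ 0.044, -0.022,  0.023]), 'gripper_force': np.float64(0.0), 'width': np.float64(0.085)} -0.0187
scene [0.856 0.296 0.904] [-0.38  -0.343 -0.859] 381.6537480350273
shook 0.62 213 131 [ 0.471 -0.279  0.157]
shook 0.56 242 113 [ 0.355 -0.294  0.126]
shook 0.44 189 188 [ 0.613 -0.22   0.109]
shook 0.22 155 214 [ 0.721 -0.21   0.126]
shook_short 0.55 186 108 [ 0.48  -0.368  0.184]
shook_short 0.47 212 133 [ 0.478 -0.275  0.158]
screen 0.75 322 229 [0.445 0.08  0.049]
screen 0.65 235 255 [ 0.658 -0.007  0.103]
screen 0.43 212 131 [ 0.475 -0.278  0.161]
screen_hole 0.68 259 232 [ 0.577 -0.01   0.098]
screen_hole 0.66 327 228 [0.444 0.093 0.0
[... 720 characters left out ...]
0.072]
screen 0.75 300 283 [0.438 0.123 0.091]
screen_hole 0.87 237 226 [ 0.655 -0.012  0.08 ]
screen_hole 0.64 298 285 [0.455 0.069 0.001]
screen_plain 0.91 265 230 [ 0.573 -0.011  0.093]
rack 0.95 256 247 [0.584 0.033 0.069]
rack 0.3 236 226 [ 0.655 -0.007  0.085]
hookrail 0.96 324 183 [ 0.474 -0.282  0.059]
dryrail 0.88 268 381 [0.447 0.34  0.006]
dryrail 0.41 239 225 [ 0.654 -0.024  0.072]
cup 0.69 251 247 [ 0.615 -0.006  0.012]
cup 0.62 331 240 [ 0.405 -0.098  0.017]
bottle_a 0.86 177 294 [0.695 0.255 0.112]
bottle_a 0.7 248 172 [ 0.696 -0.209  0.103]
shook_tab 0.69 364 178 [ 0.358 -0.297  0.1  ]
shook_tab 0.66 277 179 [ 0.605 -0.213  0.097]
shook_tab 0.61 325 156 [ 0.48  -0.28   0.165]
```

View pics/scene0.png

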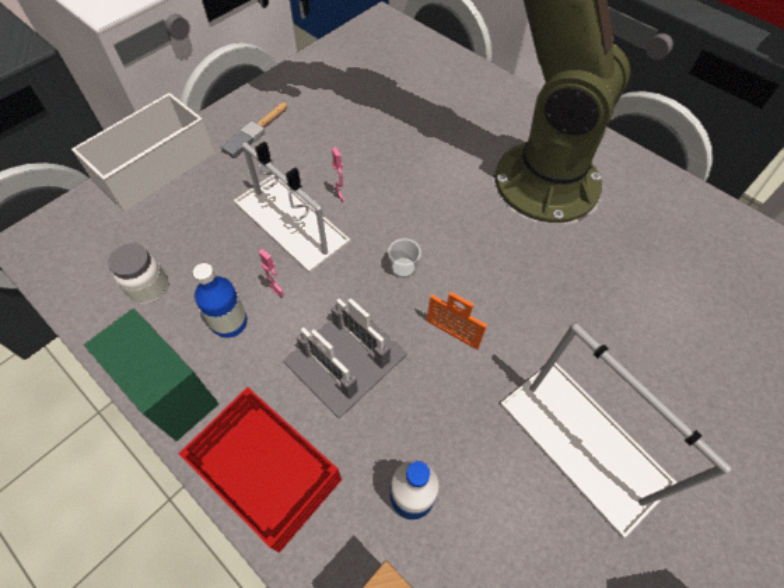

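View pics/side0.png

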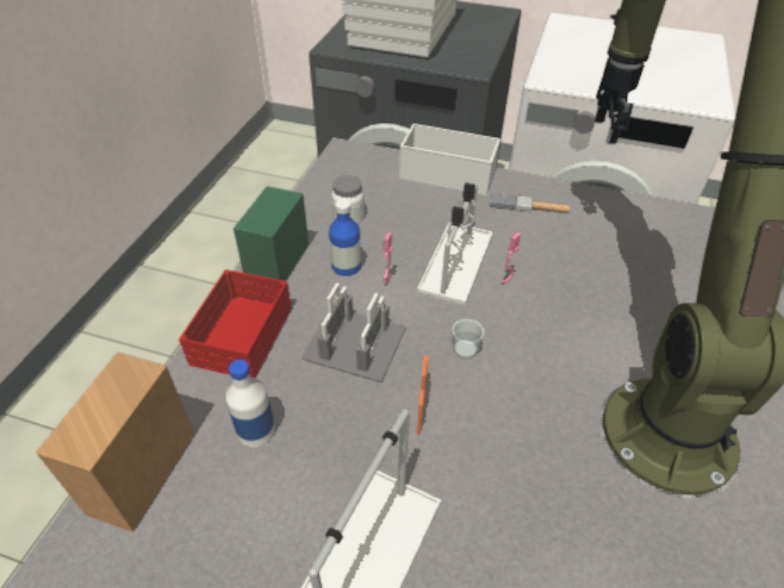

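The scene shows the low rail with two black tabs (scene px ≈188,109 and 209,128), the rack with two screens (≈235,252 and 257,232) and the tall rail at lower right. Next I need to zoom in to find which hook is long and which screen has the hole.

```bash
python3 - <<'E'
from h import *
z={n:np.load(n+"0.npz") for n in("scene","side")}
def crop(n,u,v,w=70,h=52): return cv2.resize(z[n]["p"][v-h//2:v+h//2,u-w//2:u+w//2],(400,300),interpolation=cv2.INTER_CUBIC)
a=np.vstack([np.hstack([crop("scene",212,145,90,68),crop("side",325,165,100,75)]),np.hstack([crop("scene",247,245,90,68),crop("side",252,230,80,60)])])
cv2.imwrite("pics/crop0.png",a)
W={n:cloud(n,z[n]["d"]) for n in z}
P=np.vstack([W[n].reshape(-1,3) for n in W]); P=P[~np.isnan(P).any(1)]
def box(lo,hi): return P[((P>lo)&(P<hi)).all(1)]
def line(Q,name):
    c=np.median(Q,0); 
    vx,vy,x,y=cv2.fitLine(Q[:,:2].astype(np.float32),cv2.DIST_HUBER,0,.001,.001).ravel()
    t=(Q[:,:2]-[x,y])@[vx,vy]; e=[np.array([x,y])+q*np.array([vx,vy]) for q in np.percentile(t,[.5,99.5])]
    print(name,len(Q),"dir",np.degrees(np.arctan2(vy,vx)).round(2),"ends",np.round(e,4),"mid",np.round(np.mean(e,0),4),"z98",np.percentile(Q[:,2],98).round(4))
for n in W:
    P=W[n].reshape(-1,3); P=P[~np.isnan(P).any(1)]
    print(n)
    line(box([.25,.15,.235],[.6,.6,.265]),"dry")
    line(box([.40,-.5,.140],[.56,-.18,.156]),"low")
    line(box([.40,-.5,.164],[.56,-.18,.2]),"tabs")
    line(box([.54,-.12,.085],[.61,.1,.15]),"scrA"); line(box([.625,-.12,.085],[.69,.1,.15]),"scrB")
    Q=box([.48,-.15,.002],[.75,.15,.02]); print(cv2.minAreaRect(Q[:,:2].astype(np.float32)))
    print("table z",np.median(box([.3,-.1,-.03],[.9,.2,.03])[:,2]))
E
```

```text
scene
dry 1119 dir 81.11 ends [[0.4321 0.2561]
 [0.4704 0.5006]] mid [0.4512 0.3784] z98 0.2559
low 297 dir 87.87 ends [[ 0.4739 -0.4385]
 [ 0.4823 -0.2135]] mid [ 0.4781 -0.326 ] z98 0.155
tabs 197 dir 88.23 ends [[ 0.4767 -0.3783]
 [ 0.4798 -0.2776]] mid [ 0.4783 -0.328 ] z98 0.1939
scrA 301 dir 89.31 ends [[ 0.5768 -0.0766]
 [ 0.5781  0.0324]] mid [ 0.5775 -0.0221] z98 0.1434
scrB 262 dir 88.61 ends [[ 0.6556 -0.0786]
 [ 0.6582  0.0304]] mid [ 0.6569 -0.0241] z98 0.144
((0.614705502986908, 3.6954879760742188e-06), (0.26943615078926086, 0.2997201383113861), 0.016965793445706367)
table z 0.00310929470849991
side
dry 1023 dir 81.2 ends [[0.4283 0.2595]
 [0.4661 0.5035]] mid [0.4472 0.3815] z98 0.2551
low 153 dir 87.18 ends [[ 0.4694 -0.4387]
 [ 0.4806 -0.2107]] mid [ 0.475  -0.3247] z98 0.1542
tabs 155 dir 87.48 ends [[ 0.4735 -0.3784]
 [ 0.478  -0.2759]] mid [ 0.4757 -0.3272] z98 0.1927
scrA 200 dir 87.24 ends [[ 0.5708 -0.0738]
 [ 0.5761  0.0351]] mid [ 0.5735 -0.0193] z98 0.1433
scrB 214 dir 88.48 ends [[ 0.6523 -0.0774]
 [ 0.6552  0.0324]] mid [ 0.6538 -0.0225] z98 0.1424
((0.6149317026138306, 2.9981136322021484e-05), (0.2698620855808258, 0.2997744679450989), 0.028637005016207695)
table z 0.0020375776113080515
```

View pics/crop0.png

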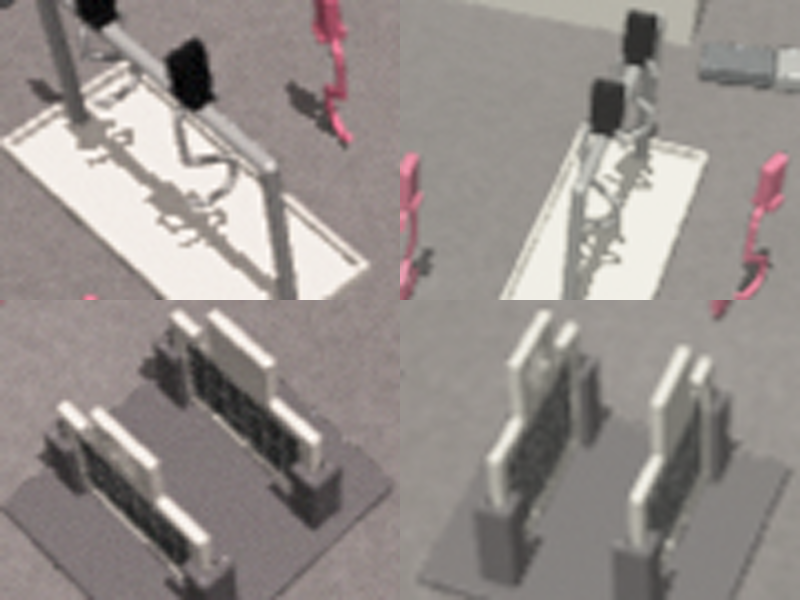

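The crops show the far screen (x≈0.655, lower-left pair) with a hint of a hole, and the networks agree. The near one is solid. I can't tell the hook lengths from this, so I'll check the depth cloud below each tab.

```bash
python3 - <<'E'
from h import *
for n in("scene","side"):
    z=np.load(n+"0.npz"); W=cloud(n,z["d"]); v,u=np.mgrid[:420,:560]
    for y0 in(-.280,-.370):
        m=(W[...,2]>.022)&(W[...,2]<.135)&(abs(W[...,1]-y0)<.03)&(abs(W[...,0]-.477)<.05)
        Q=W[m]; o=np.argsort(-Q[:,2]); print(n,y0,len(Q)); 
        print(*["(%d,%d,%d)"%tuple(q) for q in np.round((Q[o]-[.477,y0,.15])*1000)[::max(1,len(Q)//45)]])
    a=np.array([W[(W[...,2]>.164)&(abs(W[...,1]-y0)<.03)&(abs(W[...,0]-.477)<.04)].mean(0) for y0 in(-.28,-.37)]); print("tab means",a.round(4))
# hole check: depth through the hole
    for nm,xs in(("A",.5755),("B",.6553)):
        K,R,t=cam(n); g=np.array([[xs,-.022+dy,.122] for dy in np.arange(-.02,.021,.004)]); c=g@R.T+t; p=c@K.T; p=p[:,:2]/p[:,2:]
        d=z["d"][p[:,1].round().astype(int),p[:,0].round().astype(int)]; print(nm,np.round((d-c[:,2])*1000))
E
```

```text
scene -0.28 71
(12,-4,-20) (16,-4,-21) (18,-6,-21) (14,-2,-22) (17,-3,-23) (14,-2,-25) (16,-1,-26) (16,-5,-30) (18,-4,-31) (15,-3,-33) (17,-1,-33) (18,-4,-35) (14,-1,-36) (16,-4,-40) (13,-3,-43) (11,-2,-44) (9,-5,-44) (9,-1,-45) (15,-2,-45) (16,-4,-45) (12,-1,-46) (6,-4,-46) (3,-4,-49) (-1,-1,-49) (0,-3,-50) (4,-3,-50) (8,-3,-51) (-1,-1,-53) (1,-3,-54) (-6,-4,-56) (-9,-2,-57) (-11,-1,-58) (-7,-1,-59) (-10,-1,-61) (-17,0,-62) (-13,0,-62) (-15,-3,-63) (-17,-2,-68) (-13,-1,-69) (-17,-2,-72) (-15,0,-73) (-14,-4,-75) (18,-1,-79) (-15,-2,-79) (16,-4,-79) (-17,0,-79) (18,-6,-79) (-14,-5,-81) (-12,-2,-81) (-14,-1,-82) (19,-6,-83) (15,-2,-83) (9,-1,-83) (12,-5,-84) (-11,-2,-84) (-7,-1,-84) (10,-4,-84) (-13,0,-85) (-9,-4,-85) (-5,-4,-85) (5,-5,-85) (1,-1,-86) (3,-4,-87) (-1,0,-87) (9,-1,-88) (-2,-5,-88) (-4,-3,-88) (-6,-1,-88) (2,0,-89) (10,-4,-89) (3,-4,-91)
scene -0.37 54
(13,-1,-16) (14,-3,-17) (10,-1,-18) (11,0,-21) (14,-6,-22) (5,-4,-24) (11,-5,-24) (3,-2,-24) (8,-1,-24) (4,-2,-27) (0,-3,-27) (-4,0,-28) (1,-2,-29) (-4,-4,-31) (-2,-2,-32) (-9,-3,-35) (-7,-1,-35) (-5,-3,-35) (-10,0,-37) (-1
[... 1204 characters left out ...]
,-3,-93)
side -0.37 41
(10,-5,-15) (12,0,-16) (8,1,-18) (10,-4,-18) (12,-2,-21) (15,-4,-23) (-9,-1,-31) (-2,0,-31) (-5,-3,-33) (-12,-1,-34) (-6,-1,-35) (-9,-3,-36) (-20,2,-38) (-12,-1,-38) (-9,-1,-39) (-15,-3,-39) (-13,2,-39) (-16,0,-40) (-20,2,-41) (-17,2,-43) (-20,-2,-49) (-16,-5,-52) (-20,-3,-53) (-17,-2,-53) (-18,-2,-57) (-19,2,-58) (-22,1,-58) (-20,-5,-59) (-15,0,-60) (-13,3,-63) (-9,-1,-63) (1,0,-65) (-18,-2,-65) (-9,1,-65) (-15,-2,-66) (-6,-2,-68) (-2,-6,-68) (-13,1,-68) (-3,-1,-68) (-4,-7,-69) (1,-1,-69)
tab means [[ 0.4778 -0.2801  0.1801]
 [ 0.4739 -0.37    0.1802]]
A [-15. -18. -14. -18.  -7. -18.  -7. -13.  -6. -10.  -2.]
B [ -5.  -1.   2. 169. 169. 168. 171.  -6.   1.  -8.   2.]
```

The depth data settles both choices. The near hook (y≈-0.281) is the long one, with its lower bow at -92 mm and +x along world +x. Screen B at x≈0.655 has the see-through hole at y≈-0.024. Before moving, I'll check that every waypoint is reachable.

```bash
cat >> h.py <<'E'
OFF=.0123
LOW=np.array([.4786,-.2805]); HOLE=np.array([.6553,-.0235]); DRY=np.array([.4492,.380])
YL,YR,YD=np.radians([-2.5,-2.0,-8.85])
ALT=0
def quat(yaw):
    a=(yaw+(np.pi if ALT else 0))/2; return np.array([0,np.cos(a),np.sin(a),0])
def pose(xy,z,yaw,dx=0,dy=0):  # hook origin -> tcp
    c,s=np.cos(yaw),np.sin(yaw); p=np.array([xy[0]+c*dx-s*dy,xy[1]+s*dx+c*dy,z+OFF]); return p,quat(yaw)
E
python3 - <<'E'
import h; from h import *
for h.ALT in(0,1):
    for a in((LOW,.25,YL),(LOW,.15,YL),(LOW,.27,YL,.05),(HOLE,.27,YR,-.033),(HOLE,.208,YR),(HOLE,.31,YR),(DRY,.31,YD,.06),(DRY,.27,YD),(DRY,.25,YD),(DRY,.36,YD)):
        q=ctrl.ik(*h.pose(*a)); print(h.ALT,None if q is None else np.round(q,2))
E
```

```text
0 [ 0.66  0.37 -0.25  1.64  0.1   1.14 -1.23]
0 [ 0.63  0.47 -0.22  1.79  0.12  0.9  -1.25]
0 [ 0.61  0.43 -0.25  1.49  0.11  1.24 -1.27]
0 [ 0.27  0.49 -0.47  1.42  0.22  1.28 -1.81]
0 [ 0.22  0.58 -0.38  1.43  0.22  1.18 -1.8 ]
0 [ 0.25  0.53 -0.46  1.24  0.23  1.42 -1.8 ]
0 [-0.76  0.46  0.16  1.33 -0.07  1.36 -2.33]
0 [-0.85  0.41  0.16  1.52 -0.07  1.22 -2.4 ]
0 [-0.85  0.43  0.16  1.55 -0.07  1.17 -2.4 ]
0 [-0.84  0.37  0.16  1.34 -0.06  1.44 -2.41]
1 [ 1.11  0.5  -0.99  1.63  0.44  1.25  1.56]
1 [ 1.06  0.6  -0.93  1.78  0.55  1.04  1.46]
1 [ 1.01  0.56 -0.97  1.48  0.47  1.35  1.53]
1 [ 0.56  0.62 -1.03  1.41  0.53  1.4   1.05]
1 [ 0.53  0.73 -1.04  1.42  0.63  1.35  1.  ]
1 [ 0.51  0.65 -1.04  1.24  0.55  1.54  1.09]
1 [-0.07  0.67 -1.23  1.32  0.63  1.56  0.2 ]
1 [-0.07  0.63 -1.23  1.51  0.6   1.42  0.09]
1 [-0.07  0.65 -1.23  1.54  0.62  1.39  0.07]
1 [-0.09  0.57 -1.22  1.33  0.53  1.6   0.17]
```

```bash
python3 - <<'E'
from h import *
s=get_state(); ctrl.movel(np.array(s["tcp_pos"])+[0,0,.07],max_speed=.2)
ctrl.movep(*pose(LOW,.26,YL)); print(get_state()["time"], get_state()["tcp_pos"])
ctrl.movel(pose(LOW,.15,YL)[0],max_speed=.1)
print(get_state()["time"],get_state()["tcp_pos"],get_state()["contact_force"])
ctrl.close_gripper(force=50)
s=get_state(); print(s["time"],s["width"],s["gripper_force"],s["contact_force"])
p,d,_=grab("side"); p2,d2,_=grab("scene")
f=lambda p,u,v:cv2.resize(p[v-50:v+50,u-50:u+50],(400,400),interpolation=cv2.INTER_CUBIC)
cv2.imwrite("pics/grip.png",np.hstack([f(p,325,160),f(p2,210,140)]))
E
```

```text
3.1917 [ 0.47795435 -0.28173513  0.27202903]
4.4417 [ 0.47898014 -0.28065672  0.16287989] [ 0.02988689 -0.87633554 -0.34324622]
5.1167 0.009226942346684256 51.78224980831146 [-0.53183051  1.20026493  0.76850767]
```

View pics/grip.png

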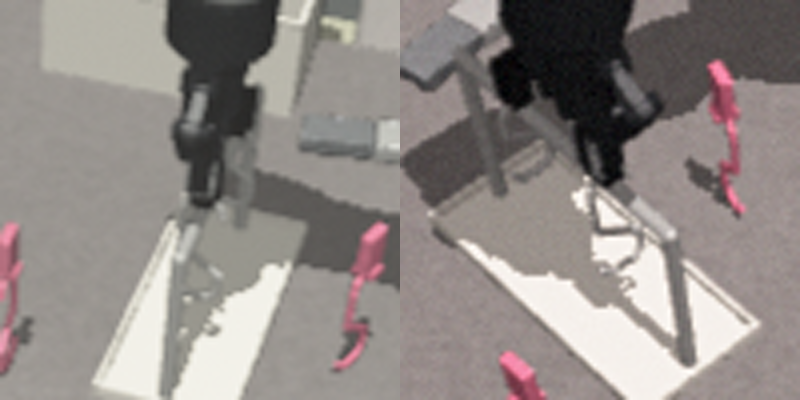

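The tab is pinched (opening 9.2 mm, low wrist force) and the short hook hangs undisturbed. I'll take the hook off the rail, move it to just before the hole and measure the bow there.

```bash
cat >> h.py <<'E'
def pts(n,d,lo,hi):
    W=cloud(n,d); return W[((W>lo)&(W<hi)).all(-1)]
E
python3 - <<'E'
from h import *
def F(): s=get_state(); print(round(s["time"],2),np.round(s["tcp_pos"],4),np.round(s["contact_force"],1),round(s["width"],4))
ctrl.movel(pose(LOW,.171,YL)[0],max_speed=.06); F()
ctrl.movel(pose(LOW,.171,YL,.055)[0],max_speed=.08); F()
ctrl.movel(pose(LOW,.28,YL,.055)[0],max_speed=.2); F()
ctrl.movep(*pose(HOLE,.28,YR,-.034)); F()
ctrl.movel(pose(HOLE,.208,YR,-.034)[0],max_speed=.08); F()
ctrl.pause(.3)
o=np.array(get_state()["tcp_pos"])-[0,0,OFF]
ims=[]
for n,(u,v) in(("scene",(245,235)),("side",(252,220))):
    p,d,_=grab(n); np.savez(n+"1.npz",p=p,d=d)
    K,R,t=cam(n)
    c=R@np.array([*HOLE,.12])+t; uv=K@c; u,v=(uv[:2]/uv[2]).astype(int)
    ims.append(cv2.resize(p[v-50:v+25,u-35:u+40],(400,400),interpolation=cv2.INTER_CUBIC))
    Q=pts(n,d,o+[-.03,-.02,-.105],o+[.026,.02,-.02]); q=np.round((Q-o)*1000)
    print(n,len(Q)); print(*["(%d,%d,%d)"%tuple(k) for k in q[np.argsort(-q[:,2])]][:60])
cv2.imwrite("pics/pre.png",np.hstack(ims))
E
```

```text
5.72 [ 0.4787 -0.2806  0.1837] [-0.4 -0.   0.1] 0.0089
6.56 [ 0.533  -0.2829  0.1831] [-0.1 -0.3 -0.2] 0.0094
7.25 [ 0.5328 -0.2829  0.2914] [ 0.6 -0.4 -0.3] 0.0092
8.32 [ 0.6211 -0.0247  0.2918] [-0.2 -1.7 -0.2] 0.0092
9.37 [ 0.6217 -0.0223  0.2209] [ 0.3 -0.1 -0.4] 0.0091
scene 95
(16,1,-21) (14,1,-23) (12,2,-26) (15,1,-26) (16,-1,-29) (12,1,-30) (13,2,-32) (15,1,-32) (15,-2,-35) (15,1,-36) (13,2,-38) (11,2,-41) (15,-3,-41) (15,0,-42) (14,1,-42) (5,-1,-43) (9,2,-44) (11,2,-45) (8,-2,-45) (5,1,-46) (6,-1,-46) (3,-1,-46) (6,2,-47) (3,2,-47) (1,0,-48) (1,3,-48) (-3,-1,-50) (-1,1,-50) (-7,1,-52) (-4,1,-53) (3,2,-53) (-5,-1,-53) (-2,2,-54) (-6,2,-55) (-10,1,-56) (-12,-1,-57) (-12,2,-57) (-15,1,-59) (-11,-4,-59) (-9,1,-60) (-14,-1,-61) (-18,2,-62) (-18,-2,-62) (-15,2,-62) (-20,0,-63) (-12,2,-63) (-17,3,-64) (-16,3,-67) (-21,1,-71) (-16,0,-71) (-20,2,-73) (-15,0,-75) (-17,1,-76) (-19,2,-78) (15,-1,-78) (-18,3,-79) (16,-3,-79) (18,-2,-81) (14,1,-81) (-15,0,-81)
side 90
(17,-1,-20) (12,-2,-20) (14,1,-21) (12,-1,-22) (14,1,-24) (11,1,-24) (10,4,-24) (14,1,-29) (13,3,-30) (12,1,-31) (12,2,-34) (14,2,-35) (12,2,-38) (15,1,-40) (11,5,-42) (15,1,-43) (13,0,-43) (10,-1,-43) (9,1,-45) (7,0,-45) (9,2,-48) (4,0,-48) (-2,2,-48) (3,4,-48) (6,3,-49) (7,0,-49) (3,-2,-50) (2,0,-51) (-4,0,-52) (1,1,-53) (-1,1,-53) (-7,2,-53) (-11,4,-54) (-8,4,-55) (-9,0,-55) (-1,2,-56) (-4,1,-56) (-13,3,-58) (-4,1,-59) (-11,-2,-60) (-7,3,-60) (-18,3,-60) (-14,-1,-62) (-9,0,-62) (-15,2,-62) (-12,2,-63) (-20,1,-65) (-18,2,-66) (-15,1,-67) (-18,3,-68) (-21,4,-70) (-20,0,-71) (-18,3,-72) (-18,4,-75) (-19,0,-78) (-18,4,-78) (-20,2,-79) (15,-1,-79) (-15,3,-80) (18,-2,-81)
```

View pics/pre.png

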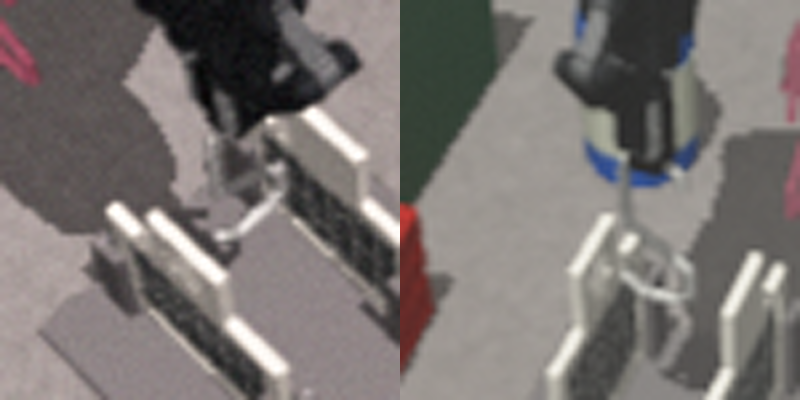

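The bow stands level at the hole, between the screens, within 2 mm of where it was computed to be. I'll push it through slowly while watching the force.

```bash
python3 - <<'E'
from h import *
def F():
    s=get_state(); print(round(s["time"],2),np.round(s["tcp_pos"],4),np.round(s["contact_force"],1),round(s["width"],4)); return np.array(s["contact_force"])
ok=True
for dx in(-.022,-.012,0):
    ctrl.movel(pose(HOLE,.208,YR,dx,-.0015)[0],max_speed=.05)
    if abs(F()[0])>4: ok=False; print("contact"); break
ims=[]
for n in("scene","side"):
    p,d,_=grab(n); K,R,t=cam(n)
    c=R@np.array([*HOLE,.12])+t; uv=K@c; u,v=(uv[:2]/uv[2]).astype(int)
    ims.append(cv2.resize(p[v-50:v+25,u-35:u+40],(400,400),interpolation=cv2.INTER_CUBIC))
    for nm,x,y in(("B",HOLE[0],HOLE[1]),("A",.5755,-.0207)):
        Q=pts(n,d,[x-.02,y-.07,.085],[x+.02,y+.07,.15]); print(n,nm,np.median(Q,0).round(4),np.percentile(Q[:,2],97).round(4))
cv2.imwrite("pics/in.png",np.hstack(ims))
E
```

```text
10.16 [ 0.6335 -0.0243  0.22  ] [-0.3  0.1 -0.4] 0.0094
10.51 [ 0.6435 -0.0245  0.2201] [-0.8  0.5 -0.5] 0.0092
10.9 [ 0.6555 -0.025   0.2201] [-0.  -0.4 -0.3] 0.0093
scene B [ 0.6566 -0.0218  0.1117] 0.1457
scene A [ 0.5775 -0.0134  0.1113] 0.1434
side B [ 0.6536 -0.0184  0.1124] 0.144
side A [ 0.5734 -0.015   0.1078] 0.1427
```

View pics/in.png

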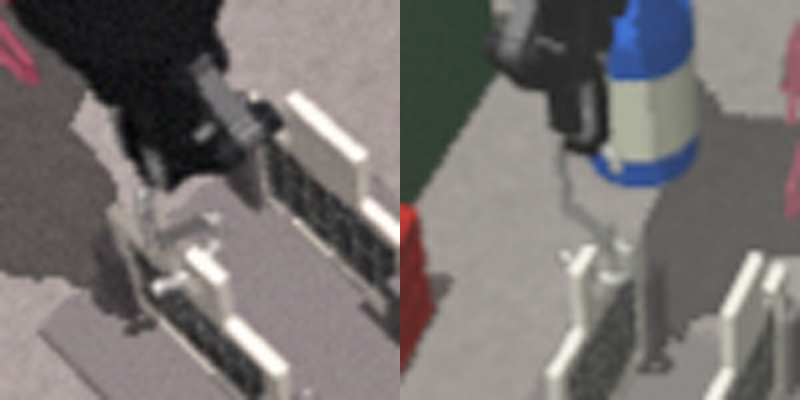

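The bow's tip shows beyond the far face of the screen (left panel, ≈165,285), with no contact force. I'll lift it now.

```bash
python3 - <<'E'
from h import *
def F():
    s=get_state(); print(round(s["time"],2),np.round(s["tcp_pos"],4),np.round(s["contact_force"],1),round(s["width"],4)); return np.array(s["contact_force"])
for z in(.219,.23,.25,.28,.32):
    ctrl.movel(pose(HOLE,z,YR,0,-.0015)[0],max_speed=.05)
    f=F()
    if abs(f[2])>8: print("jam?"); break
ctrl.pause(.5)
ims=[]
for n in("scene","side"):
    p,d,_=grab(n); K,R,t=cam(n)
    c=R@np.array([*HOLE,.22])+t; uv=K@c; u,v=(uv[:2]/uv[2]).astype(int)
    ims.append(cv2.resize(p[v-60:v+60,u-60:u+60],(400,400),interpolation=cv2.INTER_CUBIC))
    Q=pts(n,d,[.62,-.09,.1],[.69,.045,.19]); print(n,np.median(Q,0).round(4),Q.min(0).round(3),Q.max(0).round(3))
cv2.imwrite("pics/up.png",np.hstack(ims)); F()
E
```

```text
11.37 [ 0.6555 -0.025   0.2321] [-0.5  0.3 -2. ] 0.0092
11.73 [ 0.6553 -0.025   0.2426] [-1.1 -0.3 -1.9] 0.0094
12.28 [ 0.6553 -0.025   0.2625] [ 0.2  0.5 -2.4] 0.0093
13.03 [ 0.6551 -0.025   0.2921] [ 0.5 -0.1 -1.8] 0.009
13.98 [ 0.6551 -0.025   0.3319] [-0.3 -0.7 -2.8] 0.0094
scene [ 0.6566 -0.0214  0.1465] [ 0.654 -0.083  0.107] [0.66 0.03 0.19]
side [ 0.6546 -0.02    0.1472] [ 0.65  -0.082  0.106] [0.66  0.032 0.19 ]
14.58 [ 0.6552 -0.025   0.3323] [-0.2  0.1 -1.1] 0.0089
```

View pics/up.png

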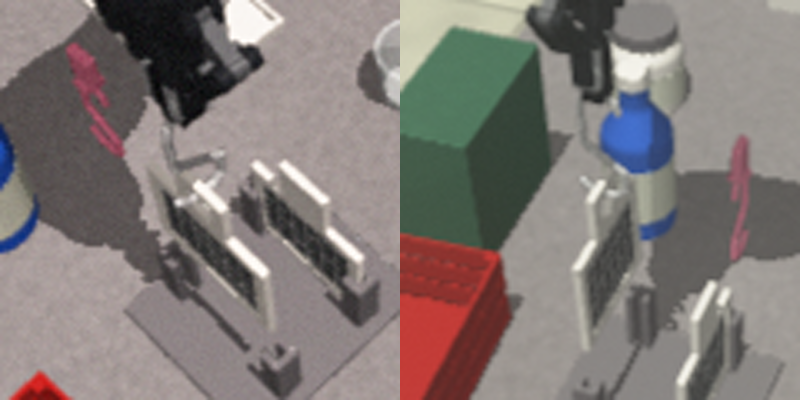

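The screen hangs free of the rack and the solid screen hasn't moved. I'll carry it to the +x side of the tall rail, let the swing settle, and put the hook on.

```bash
python3 - <<'E'
from h import *
def F():
    s=get_state(); print(round(s["time"],2),np.round(s["tcp_pos"],4),np.round(s["contact_force"],1),round(s["width"],4)); return np.array(s["contact_force"])
p,q=pose(DRY,.32,YD,.08)
ctrl.movel(p,q,max_speed=.07); F()
ctrl.movel(pose(DRY,.272,YD,.08)[0],max_speed=.05); F()
ctrl.pause(1.5)
ims=[]
o=np.array(get_state()["tcp_pos"])-[0,0,OFF]
for n in("scene","side"):
    im,d,_=grab(n); K,R,t=cam(n)
    c=R@np.array([*DRY,.2])+t; uv=K@c; u,v=(uv[:2]/uv[2]).astype(int); u=min(u,480); v=min(v,340)
    ims.append(cv2.resize(im[v-80:v+80,u-80:u+80],(400,400),interpolation=cv2.INTER_CUBIC))
    Q=pts(n,d,o+[-.04,-.02,-.1],o+[.04,.02,-.02]); print(n,len(Q)); q=np.round((Q-o)*1000)
    print(*["(%d,%d,%d)"%tuple(k) for k in q[np.argsort(-q[:,2])]][:24])
cv2.imwrite("pics/dry.png",np.hstack(ims)); F()
E
```

```text
20.63 [0.5282 0.3676 0.3323] [ 0.3  0.5 -1.5] 0.0092
21.74 [0.5284 0.3679 0.2847] [-0.2  0.4 -0.9] 0.0092
scene 197
(15,-1,-20) (15,-4,-20) (14,-6,-22) (16,-2,-22) (13,0,-22) (15,-4,-23) (15,-3,-25) (15,-1,-26) (16,-2,-27) (14,-5,-27) (15,-4,-29) (16,-3,-30) (16,-4,-33) (14,-5,-33) (14,-1,-33) (16,-3,-35) (15,-2,-35) (13,-6,-37) (14,-5,-38) (15,-4,-41) (14,0,-41) (15,-1,-41) (15,-3,-42) (14,-5,-44)
side 235
(11,-1,-21) (11,0,-22) (14,1,-23) (10,-3,-23) (13,0,-23) (10,-2,-25) (13,0,-26) (11,-1,-27) (11,0,-30) (11,-3,-31) (14,0,-31) (11,-2,-32) (13,1,-32) (10,-1,-33) (12,0,-34) (14,1,-36) (12,1,-36) (10,0,-37) (9,-2,-39) (12,1,-40) (11,-1,-41) (15,-1,-44) (10,-2,-44) (13,1,-44)
23.34 [0.5283 0.3677 0.2843] [ 0.1 -0.1 -1.9] 0.0092
```

View pics/dry.png

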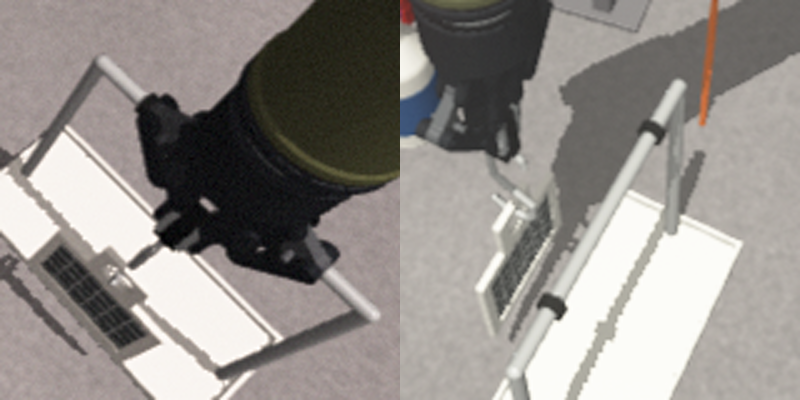

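The screen hangs between the collars on the +x side of the rail, the right way round. Now I'll shift it on and lower it.

```bash
python3 - <<'E'
from h import *
def F():
    s=get_state(); print(round(s["time"],2),np.round(s["tcp_pos"],4),np.round(s["contact_force"],1),round(s["width"],4)); return np.array(s["contact_force"])
for dx in(.04,0):
    ctrl.movel(pose(DRY,.272,YD,dx)[0],max_speed=.04)
    if np.linalg.norm(F()[:2])>5: print("contact"); raise SystemExit
for z in(.26,.254,.2515,.25):
    ctrl.movel(pose(DRY,z,YD)[0],max_speed=.03)
    if F()[2]>4: print("rest"); break
ctrl.pause(1.5); F()
ims=[]
for n in("scene","side"):
    im,d,_=grab(n); K,R,t=cam(n)
    c=R@np.array([*DRY,.2])+t; uv=K@c; u,v=(uv[:2]/uv[2]).astype(int); u=min(u,480); v=min(v,340)
    ims.append(cv2.resize(im[v-80:v+80,u-80:u+80],(400,400),interpolation=cv2.INTER_CUBIC))
cv2.imwrite("pics/on.png",np.hstack(ims))
E
```

```text
24.49 [0.489  0.3737 0.2842] [ 0.5 -0.5 -1.5] 0.0093
25.64 [0.4495 0.3798 0.2842] [-0.2  0.2 -1.7] 0.0088
26.19 [0.4492 0.38   0.2721] [ 0.4 -0.2 -1.7] 0.0093
26.54 [0.4491 0.3799 0.2661] [-0.5  0.5 -1.7] 0.0094
26.79 [0.4491 0.3799 0.2637] [-0.7  0.6 -1.6] 0.0091
27.04 [0.4493 0.3801 0.2624] [ 0.8  0.6 -1.3] 0.0094
28.54 [0.4492 0.38   0.2623] [ 0.8  0.5 -0.2] 0.0092
```

View pics/on.png

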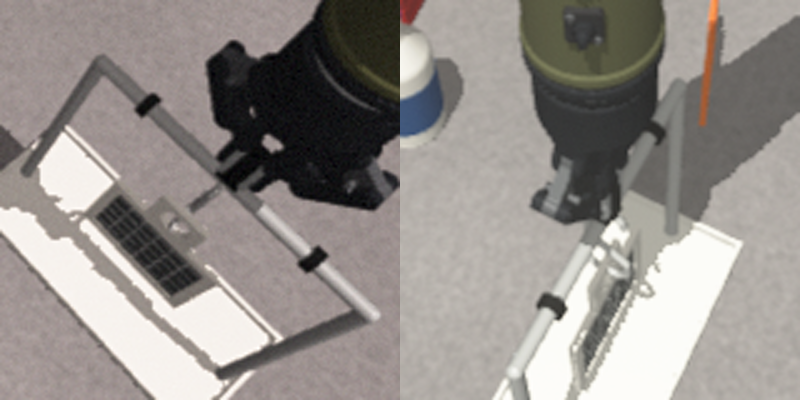

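The hook is over the rail at its middle and the load is starting to transfer. I'll press down to firm contact, let it calm, release and back off upward.

```bash
python3 - <<'E'
from h import *
def F():
    s=get_state(); print(round(s["time"],2),np.round(s["tcp_pos"],4),np.round(s["contact_force"],1),round(s["width"],4)); return np.array(s["contact_force"])
for z in(.2492,.2484,.2476):
    ctrl.movel(pose(DRY,z,YD)[0],max_speed=.02); ctrl.pause(.2)
    if F()[2]>2: break
ctrl.pause(2.5); F()
ctrl.ungrasp(); F()
ctrl.movel(pose(DRY,.35,YD)[0],max_speed=.08); F()
def scr(n):
    im,d,_=grab(n); K,R,t=cam(n); Q=pts(n,d,[.39,.3,.03],[.51,.46,.13]); print(n,round(get_state()["time"],2),len(Q),np.median(Q,0).round(4)); return im
ctrl.pause(1)
for k in range(5): scr("side"); ctrl.pause(.25)
ims=[]
for n in("scene","side"):
    im=scr(n); K,R,t=cam(n)
    c=R@np.array([*DRY,.2])+t; uv=K@c; u,v=(uv[:2]/uv[2]).astype(int); u=min(u,480); v=min(v,340)
    ims.append(cv2.resize(im[v-80:v+80,u-80:u+80],(400,400),interpolation=cv2.INTER_CUBIC))
cv2.imwrite("pics/rel.png",np.hstack(ims))
E
```

```text
29.09 [0.4493 0.3801 0.2621] [-0.9  0.6  5.5] 0.0093
31.59 [0.4493 0.3801 0.2621] [-0.3 -0.4  6.2] 0.009
32.32 [0.4492 0.38   0.2615] [-0.1  0.3 -0.1] 0.0853
33.73 [0.4491 0.3799 0.3617] [ 0.5  0.2 -0.4] 0.0854
side 34.77 555 [0.4497 0.3921 0.0822]
side 35.08 561 [0.4499 0.3924 0.0829]
side 35.38 557 [0.4497 0.3927 0.0813]
side 35.67 562 [0.4499 0.3927 0.0828]
side 35.98 557 [0.45   0.3927 0.0826]
scene 36.27 1074 [0.4511 0.3826 0.0864]
side 36.33 552 [0.4498 0.3921 0.081 ]
```

View pics/rel.png

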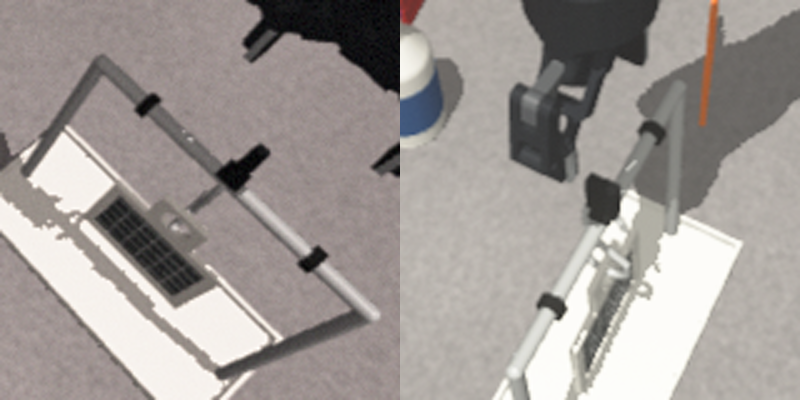

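The hook and screen hang free between the collars, with no measurable swing and the gripper clear above. I'll wait a few more seconds and hand the job in.

```bash
python3 - <<'E'
from h import *
ctrl.pause(5); print(get_state()["time"]); print(ticket.close_job())
E
```

```text
41.325
the job is handed in; nothing more can be done
None
```

The screen with the holed handle hangs free and still on the long S-hook, between the two collars of the drying rail; the gripper touched only the hook's tab, and I handed the job in at 41.3 s of the 69 s allowed.

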